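# Find the free flap of the stock box and push it open

### The arm

A 6-joint arm with a two-finger parallel gripper is mounted at the origin on a cart in front of the work surface, level with it; the furniture and walls round the work are solid. World frame = base frame: x ahead of the robot, y to its left, z up, the work surface at z = 0. Lengths are in m, angles in rad, forces in N, time in s.
With the tool pointing down it reaches from about 0.225 to 0.875 m from the base axis. Payload 3.4 kg.
Tool frame: the origin (TCP) lies between the finger pads; the fingertips stand 14 mm ahead of it and the grasp point (between the pads) lies 5 mm behind it; z points along the fingers, y is the direction in which the jaws open and shut (so a half turn about z gives the same grasp; the last joint's range is limited). The gripper opens to 85 mm and grips with 20 to 120 N. Pads are 22 mm wide; open, the fingers measure 114 mm over their backs; the gripper's body (76 mm by 85 mm) begins 54 mm behind the grasp point. The pads swing forward as they close: fully open they stand 13 mm farther back than shut.
Start: joints at [0.987, 0.276, 1.505, -0, 1.361, -0.121], TCP at [0.257, 0.515, 0.222] pointing down, gripper open.
Joint ranges: [-2.89, 2.89], [-0.75, 2.08], [0.22, 2.7], [-1.18, 4.32], [0.11, 2.71], [-2.7, 2.7]. Speed limits (rad/s): [2.57, 2.57, 3.14, 3.14, 3.14, 3.14].

### API

Orientations are given as a unit quaternion [w, x, y, z].
In Python, from rig import manip, get_image, job gives the robot as it stands. The module is installed in compiled form; this text tells all that it offers.
- The arm moves only by the tool step_arm, never from a script. Its argument "moves" is one flat list of numbers, 5 for each row, row after row: the shift along the tool's x, y, z as a fraction of full scale, then the turn about the tool's z as a fraction of full scale, then the gripper's target within -1 to 1 (shut at 1, half-way at 0, fully open at -1). In form: [dx, dy, dz, twist, hand, dx, dy, dz, twist, hand, ...]. A call has 1 to 5 rows; each row is the pose to reach, as a shift and turn from the pose commanded when the call began, along the tool's axes at that moment, turning the shorter way round; what a row does not reach only later rows make up. Full scale, the value 1, is 500 mm for a shift and pi rad for a turn. A row lasts 1/10 s, in which the tool goes at most 50 mm and 8.59 degrees, less where a joint would pass 70% of its speed; a pose out of reach is approached as far as the arm can. A call with a number of a shift or a turn outside -1 to 1 is refused whole. A call with a gripper value outside its range is refused whole. The fingers move at their own pace and stop on an object; "force" is the grip in N (left out, the last holds). Time passes only in rows, so rows that repeat a pose let the fingers close. It gives the time, the measured TCP pose, the force and the opening at its end, in the units of the state.
- manip.get_state(): the state, without advancing time (a new reading comes with each control period).
- get_image(name): name is "scene" or "top"; returns a dict with "frame" (480x640x3 uint8, blue, green, red), "fx", "fy", "cx", "cy" (pixels), "rvec" (rotation vector, rad) and "tvec" (3), from world to camera coordinates, as OpenCV has them. Camera axes: x right, y down, z forward; pixel columns grow to the right and rows downward; lengths in m; the calibration is good to about 2 mm. A picture is of the moment at which its call begins. There is no depth.
- job.sign_off(): hands the job in, once; it reports no verdict.
The state is a dict: "clock": time; "qpos": joint angles; "qd": joint speeds; "effort": joint torques, N m; "position": TCP position; "ee_rot": TCP orientation; "contact_force": force on the tool from outside, world axes, zero at the start; "moment": the same for the moment, N m; "width": finger opening in m.
Only numpy, scipy, OpenCV 4.12 (cv2) and the standard library are available. Lean on these libraries where they do the work, as an engineer would, in place of code of your own. Each camera call takes 0.05 s, during which the arm holds its last target. There are 200 camera calls.

### The job

Three of the four identical tilting flaps of the wooden stock box are blocked by transit blocks underneath, and the fourth bay is empty and ready to be filled. With the fingertips press gently on the ribbed front ends until you find the flap that rocks, then push that one on round its pivot, raised rear end up and over, until it stands upright, and leave it standing open with the others shut. Only touch and push: do not take a flap between the fingers, do not force a blocked one, and leave the bottle, eyeglass and tin alone.

Things in the scene. Friction and masses are not known exactly. Their poses are not given: they have to be found in the camera images.
- stock_box: light wooden box 122 mm deep (its x) x 274 wide (its y) x 66 high, fixed; origin at the centre of its underside, x to its back, y to its left, z up. Its front, with four blank card holders, faces the robot. A grey cleaner 170 mm high stands behind it (x over 0.72 m). Four bays in a row along y, 106 x 60 mm inside, walls 8, partitions 6 mm, each covered by a grey metal flap flush with the walls
- flap_1 (a joint): tilt of flap 1, leftmost seen from the robot (+y end of the box), rad: 0 = shut and level (start), grows as the front end goes down and the rear end comes up, stops at 1.45 (standing nearly upright). A free flap is balanced, turns with about 0.06 N m of friction (about 2 N at the ribs) and stays where left; a blocked one gives under 2 mm when pressed (press at about 20 mm/s, stop at 6 N). All four look alike; which is free varies
- flap_1_press (a point): where to press flap 1: top face of its front end, on its middle line, 36 mm in front of the pivot (low ribs just in front of it), 66 mm above the table when shut; moves with the flap
- flap_1_rear (a point): middle of the rear end face of flap 1, 50 mm behind the pivot, 62 mm above the table when shut; moves with the flap. Its faces are smooth and slippery (friction about 0.3), but a straight level push on this end may jam while the tilt is under about 0.45 rad: press the front end that far first, or follow the end upward in an arc about the pivot
- flap_1_pivot (a point): centre of flap 1, on its pivot pin, 62 mm above the table; the flap is a plate 100 (front to back) x 56 x 8 mm, pivoted across its middle, 3 mm gap at front and back, 2 mm at the sides; x along the flap from front to rear end, y along the pivot, z out of the top face; turns with the flap
- flap_2 (a joint): tilt of flap 2, second from the left, rad: 0 = shut and level (start), grows as the front end goes down and the rear end comes up, stops at 1.45 (standing nearly upright). A free flap is balanced, turns with about 0.06 N m of friction (about 2 N at the ribs) and stays where left; a blocked one gives under 2 mm when pressed (press at about 20 mm/s, stop at 6 N). All four look alike; which is free varies
- flap_2_press (a point): where to press flap 2: top face of its front end, on its middle line, 36 mm in front of the pivot (low ribs just in front of it), 66 mm above the table when shut; moves with the flap
- flap_2_rear (a point): middle of the rear end face of flap 2, 50 mm behind the pivot, 62 mm above the table when shut; moves with the flap. Its faces are smooth and slippery (friction about 0.3), but a straight level push on this end may jam while the tilt is under about 0.45 rad: press the front end that far first, or follow the end upward in an arc about the pivot
- flap_2_pivot (a point): centre of flap 2, on its pivot pin, 62 mm above the table; the flap is a plate 100 (front to back) x 56 x 8 mm, pivoted across its middle, 3 mm gap at front and back, 2 mm at the sides; x along the flap from front to rear end, y along the pivot, z out of the top face; turns with the flap
- flap_3 (a joint): tilt of flap 3, third from the left, rad: 0 = shut and level (start), grows as the front end goes down and the rear end comes up, stops at 1.45 (standing nearly upright). A free flap is balanced, turns with about 0.06 N m of friction (about 2 N at the ribs) and stays where left; a blocked one gives under 2 mm when pressed (press at about 20 mm/s, stop at 6 N). All four look alike; which is free varies
- flap_3_press (a point): where to press flap 3: top face of its front end, on its middle line, 36 mm in front of the pivot (low ribs just in front of it), 66 mm above the table when shut; moves with the flap
- flap_3_rear (a point): middle of the rear end face of flap 3, 50 mm behind the pivot, 62 mm above the table when shut; moves with the flap. Its faces are smooth and slippery (friction about 0.3), but a straight level push on this end may jam while the tilt is under about 0.45 rad: press the front end that far first, or follow the end upward in an arc about the pivot
- flap_3_pivot (a point): centre of flap 3, on its pivot pin, 62 mm above the table; the flap is a plate 100 (front to back) x 56 x 8 mm, pivoted across its middle, 3 mm gap at front and back, 2 mm at the sides; x along the flap from front to rear end, y along the pivot, z out of the top face; turns with the flap
- flap_4 (a joint): tilt of flap 4, rightmost (-y end), rad: 0 = shut and level (start), grows as the front end goes down and the rear end comes up, stops at 1.45 (standing nearly upright). A free flap is balanced, turns with about 0.06 N m of friction (about 2 N at the ribs) and stays where left; a blocked one gives under 2 mm when pressed (press at about 20 mm/s, stop at 6 N). All four look alike; which is free varies
- flap_4_press (a point): where to press flap 4: top face of its front end, on its middle line, 36 mm in front of the pivot (low ribs just in front of it), 66 mm above the table when shut; moves with the flap
- flap_4_rear (a point): middle of the rear end face of flap 4, 50 mm behind the pivot, 62 mm above the table when shut; moves with the flap. Its faces are smooth and slippery (friction about 0.3), but a straight level push on this end may jam while the tilt is under about 0.45 rad: press the front end that far first, or follow the end upward in an arc about the pivot
- flap_4_pivot (a point): centre of flap 4, on its pivot pin, 62 mm above the table; the flap is a plate 100 (front to back) x 56 x 8 mm, pivoted across its middle, 3 mm gap at front and back, 2 mm at the sides; x along the flap from front to rear end, y along the pivot, z out of the top face; turns with the flap
- oil_bottle: bystander, leave alone: brown oil bottle, 31 mm across, 62 mm high, left of the box; origin at the centre of its underside
- loupe: bystander, leave alone: black watchmaker's eyeglass, 34 mm across, 28 mm high, right of the box, near side; origin at the centre of its underside
- round_tin: bystander, leave alone: round metal parts tin, 49 mm across, 17 mm high, right of the box, far side; origin at the centre of its underside

How it is judged:
On the way:
1. a flap rocks under the fingers (tilts more than 0.12 rad while touched) (((value of joint flap_1 above 0.12 rad and contact force between the fingers and flap_1 above 0.2 N) or (value of joint flap_2 above 0.12 rad and contact force between the fingers and flap_2 above 0.2 N) or (value of joint flap_3 above 0.12 rad and contact force between the fingers and flap_3 above 0.2 N) or (value of joint flap_4 above 0.12 rad and contact force between the fingers and flap_4 above 0.2 N))), for 0.05 s.
At the end, for the whole second after the job is handed in: one flap stands open by more than 1.2 rad and at rest, the other three are shut (less than 0.1 rad), bystanders within 20 mm of their start (((value of joint flap_1 above 1.2 rad and velocity of joint flap_1 between -0.05 and 0.05 rad/s and value of joint each of flap_2, flap_3, flap_4 below 0.1 rad) or (value of joint flap_2 above 1.2 rad and velocity of joint flap_2 between -0.05 and 0.05 rad/s and value of joint each of flap_1, flap_3, flap_4 below 0.1 rad) or (value of joint flap_3 above 1.2 rad and velocity of joint flap_3 between -0.05 and 0.05 rad/s and value of joint each of flap_1, flap_2, flap_4 below 0.1 rad) or (value of joint flap_4 above 1.2 rad and velocity of joint flap_4 between -0.05 and 0.05 rad/s and value of joint each of flap_1, flap_2, flap_3 below 0.1 rad)) and distance of each of oil_bottle, loupe, round_tin from where it was at the start of the episode below 0.02 m); the robot touches nothing.
It fails at once if a flap is taken between the fingers ((contact force between the fingers and flap_1 above 0.5 N and z of the grasp point in the frame of flap_1_pivot between -0.0045 and 0.0045 m and x of the grasp point in the frame of flap_1_pivot between -0.052 and 0.052 m and y of the grasp point in the frame of flap_1_pivot between -0.03 and 0.03 m) or (contact force between the fingers and flap_2 above 0.5 N and z of the grasp point in the frame of flap_2_pivot between -0.0045 and 0.0045 m and x of the grasp point in the frame of flap_2_pivot between -0.052 and 0.052 m and y of the grasp point in the frame of flap_2_pivot between -0.03 and 0.03 m) or (contact force between the fingers and flap_3 above 0.5 N and z of the grasp point in the frame of flap_3_pivot between -0.0045 and 0.0045 m and x of the grasp point in the frame of flap_3_pivot between -0.052 and 0.052 m and y of the grasp point in the frame of flap_3_pivot between -0.03 and 0.03 m) or (contact force between the fingers and flap_4 above 0.5 N and z of the grasp point in the frame of flap_4_pivot between -0.0045 and 0.0045 m and x of the grasp point in the frame of flap_4_pivot between -0.052 and 0.052 m and y of the grasp point in the frame of flap_4_pivot between -0.03 and 0.03 m)).
It fails at once if a flap is struck or forced (more than 150 N at the fingers, even for an instant) (contact force between any of the arm, the fingers and flap_1 above 150 N or contact force between any of the arm, the fingers and flap_2 above 150 N or contact force between any of the arm, the fingers and flap_3 above 150 N or contact force between any of the arm, the fingers and flap_4 above 150 N).
It fails at once if a bystander is lifted, tipped or moved more than 20 mm (distance of any of oil_bottle, loupe, round_tin from where it was at the start of the episode above 0.02 m or angle between any of oil_bottle, loupe, round_tin's own z axis and vertical above 0.4 rad).
It also fails if it takes over 51 s, if anything falls off the work surface, if the arm or the gripper's body presses on something with over 40 N, if the wrist force passes 120 N, or if a joint passes its speed limit or range.

## Working session

There is one attempt and no reset: what is moved stays moved. The work goes in short steps, Python scripts to look and compute and a tool call to move; the robot and the scene stay as the last step left them, time stands still between calls to the robot, and variables do not carry over. Pictures are saved under pics/ and viewed, about 8 in all and at most 12, crops included, and the job is handed in when it is done.

Besides the shell and the picture viewer there is one more tool, called after "Call:" as name(argument=value, ...) on one line, values as JSON. step_arm: Moves the arm, as the interface text tells. Its arguments: {"type":"object","properties":{"moves":{"type":"array","items":{"type":"number","minimum":-1,"maximum":1}},"force":{"type":"number"}},"required":["moves"]}

```bash
mkdir -p pics; cat > h.py <<'E'
import numpy as np, cv2
from rig import manip, get_image, job
def ray(im,uv,z):
    R=cv2.Rodrigues(np.array(im["rvec"],float))[0]; t=np.array(im["tvec"],float).reshape(3)
    c=-R.T@t
    uv=np.atleast_2d(np.array(uv,float))
    d=np.c_[(uv[:,0]-im["cx"])/im["fx"],(uv[:,1]-im["cy"])/im["fy"],np.ones(len(uv))]@R
    return c+d*((z-c[2])/d[:,2])[:,None]
def proj(im,P):
    K=np.array([[im["fx"],0,im["cx"]],[0,im["fy"],im["cy"]],[0,0,1.]])
    return cv2.projectPoints(np.atleast_2d(np.array(P,float)),np.array(im["rvec"],float),np.array(im["tvec"],float),K,None)[0][:,0]
E
python3 - <<'E'
from h import *
import pickle
a={n:get_image(n) for n in("scene","top")}
pickle.dump(a,open("im0.pkl","wb"))
for n in a: cv2.imwrite(f"pics/{n}0.png",a[n]["frame"]); print(n,{k:v for k,v in a[n].items() if k!="frame"})
print(manip.get_state())
E
```

```text
scene {'fx': 437.8805861839433, 'fy': 437.8805861839433, 'cx': 324.92052049532253, 'cy': 238.10512234392024, 'rvec': array([ 2.02629275, -1.19005287,  0.55511354]), 'tvec': array([-0.33463288,  0.3671952 ,  0.56050604])}
top {'fx': 618.1942396975479, 'fy': 618.1942396975479, 'cx': 320.90965448908844, 'cy': 237.4110424108549, 'rvec': array([ 2.14364817, -2.09240179,  0.19538795]), 'tvec': array([-0.07487727,  0.55982283,  1.3654606 ])}
{'clock': 0.1, 'qpos': array([ 9.87015063e-01,  2.76510091e-01,  1.50602956e+00,  2.78595775e-05,
        1.36070698e+00, -1.21010895e-01]), 'qd': array([-0.00147486,  0.00018109, -0.00213524,  0.00019451, -0.00152424,
        0.00096981]), 'effort': array([ 2.49633114e-03, -4.17700696e+01, -2.46405584e+01,  1.26610312e-04,
        5.75144455e-03, -7.55885765e-06]), 'position': array([0.25641943, 0.51409901, 0.22072941]), 'ee_rot': array([-2.98216059e-04,  2.29328772e-01,  9.73348668e-01, -7.71464394e-04]), 'contact_force': array([ 0.17698619, -0.43812931, -0.52487243]), 'moment': array([ 0.04930472, -0.02047874,  0.03952148]), 'width': 0.08574814096368993}
```

View pics/top0.png

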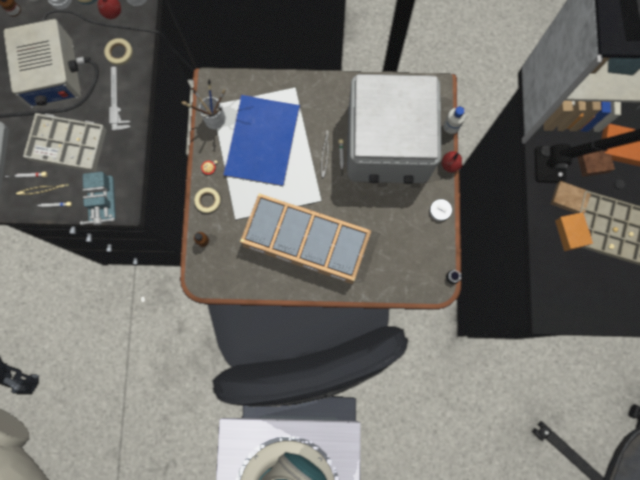

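View pics/scene0.png

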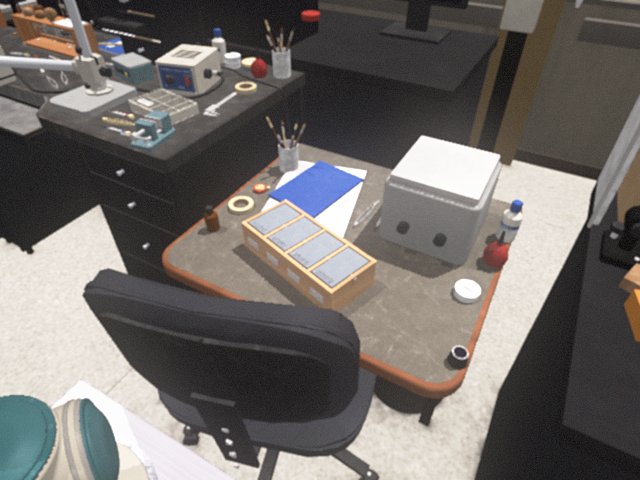

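The top view shows the box with corners at about (259,196), (370,233), (355,279) and (242,240), and its four flaps run left to right. The bottle is at (201,239), the eyeglass at (454,276), the tin at (441,210), and the cleaner at (395,125). The scene view agrees.

```bash
python3 - <<'E'
from h import *
import pickle
a=pickle.load(open("im0.pkl","rb"))
for n,roi in(("top",(225,185,385,290)),("scene",(230,195,385,315))):
    im=a[n]; f=im["frame"]; hsv=cv2.cvtColor(f,cv2.COLOR_BGR2HSV)
    m=cv2.inRange(hsv,(5,70,90),(25,255,255)); k=np.zeros_like(m); x0,y0,x1,y1=roi; k[y0:y1,x0:x1]=255; m&=k
    cs=cv2.findContours(m,cv2.RETR_CCOMP,cv2.CHAIN_APPROX_NONE); 
    for c,h in zip(cs[0],cs[1][0]):
        ar=cv2.contourArea(c)
        if ar<200: continue
        P=ray(im,c[:,0],0.066)[:,:2].astype(np.float32)
        r=cv2.minAreaRect(P); print(n,"hole" if h[3]>=0 else "outer",ar,np.round(r[0],4),np.round(r[1],4),round(r[2],1))
im=a["top"]
for nm,uv,z in(("bottle",(201,239),.03),("loupe",(454,276),.014),("tin",(441,210),.017),("cleanerfrontTL",(350,158),.17),("cleaner",(438,168),.17)): print(nm,ray(im,uv,z).round(3))
print(proj(im,[[.257,.515,.222],[0,0,0]]), proj(a["scene"],[[.257,.515,.222]]))
E
```

```text
top outer 6371.0 [ 0.5592 -0.025 ] [0.2759 0.1296] 72.5
top hole 1244.0 [ 0.5322 -0.1199] [0.0644 0.1077] 72.6
top hole 1223.5 [ 0.5522 -0.057 ] [0.0636 0.1075] 72.3
top hole 1220.5 [0.5726 0.0059] [0.0644 0.1082] 72.0
top hole 1218.0 [0.5922 0.0683] [0.0648 0.108 ] 72.5
scene outer 8070.5 [ 0.541  -0.0371] [0.3126 0.1623] 72.3
scene hole 4261.5 [ 0.5634 -0.0251] [0.2616 0.1081] 72.3
bottle [[0.556 0.219 0.03 ]]
loupe [[ 0.485 -0.373  0.014]]
tin [[ 0.642 -0.344  0.017]]
cleanerfrontTL [[ 0.715 -0.121  0.17 ]]
cleaner [[ 0.697 -0.31   0.17 ]]
[[ 20.0788335  367.87406741]
 [287.00996104 490.86342844]] [[-49.3336547  173.80880215]]
```

The box centre is at (0.562, -0.026), yawed -17.7°, and the flaps are 66 mm apart. Plan: with the fingers closed and aligned to the box, probe each press point. Once I find the free flap, I'll push its front end down and back inside the bay.

Call:
step_arm(moves=[-0.08,-0.04,0.01,-0.01,1,-0.16,-0.08,0.03,-0.02,1,-0.24,-0.12,0.05,-0.03,1,-0.32,-0.17,0.08,-0.04,1,-0.4,-0.22,0.1,-0.049,1], force=20)

```text
clock: 0.6
position: [0.3867, 0.325, 0.1704]
ee_rot: [-0.0, 0.153, 0.988, -0.0]
contact_force: [0.9, -0.0, 0.0]
width: 0.0124
```

Call:
step_arm(moves=[-0.07,-0.05,0.01,0,1,-0.14,-0.1,0.03,0,1,-0.21,-0.16,0.05,0,1,-0.28,-0.22,0.07,0,1,-0.35,-0.27,0.09,0,1])

```text
clock: 1.1
position: [0.5125, 0.143, 0.1259]
ee_rot: [-0.0, 0.154, 0.988, -0.0]
contact_force: [0.5, 0.4, -0.1]
width: -0.0003
```

Call:
step_arm(moves=[-0.07,-0.05,0.02,0,1,-0.126,-0.098,0.034,0,1,-0.126,-0.098,0.044,0,1,-0.126,-0.098,0.05,0,1,-0.126,-0.098,0.05,0,1])

```text
clock: 1.6
position: [0.556, 0.08, 0.1008]
ee_rot: [-0.001, 0.154, 0.988, 0.0]
contact_force: [0.5, -0.2, 0.2]
width: 0.0002
```

Call:
step_arm(moves=[0,0,0.01,0,1,0,0,0.02,0,1,0,0,0.028,0,1,0,0,0.032,0,1,0,0,0.036,0,1])

```text
clock: 2.1
position: [0.5573, 0.0795, 0.0833]
ee_rot: [-0.0, 0.154, 0.988, 0.0]
contact_force: [-0.3, -0.7, 0.4]
width: -0.0001
```

Call:
step_arm(moves=[0,0,0.003,0,1,0,0,0.006,0,1])

```text
clock: 2.3
position: [0.5575, 0.0792, 0.0805]
ee_rot: [0.0, 0.154, 0.988, 0.0]
contact_force: [-0.9, 0.7, 0.7]
width: -0.0002
```

Call:
step_arm(moves=[0,0,0.004,0,1])

```text
clock: 2.4
position: [0.5576, 0.0791, 0.0785]
ee_rot: [0.0, 0.154, 0.988, 0.0]
contact_force: [-0.1, -0.4, 0.6]
width: 0.0001
```

Call:
step_arm(moves=[0,0,0.004,0,1])

```text
clock: 2.5
position: [0.5575, 0.0791, 0.0764]
ee_rot: [0.0, 0.154, 0.988, 0.0]
contact_force: [-0.4, 0.2, -0.4]
width: 0.0001
```

Call:
step_arm(moves=[0,0,0.004,0,1])

```text
clock: 2.6
position: [0.5574, 0.0791, 0.0744]
ee_rot: [0.0, 0.154, 0.988, 0.0]
contact_force: [0.6, -0.2, -1.1]
width: 0.0
```

Call:
step_arm(moves=[0,0,0.004,0,1])

```text
clock: 2.7
position: [0.5574, 0.0792, 0.0723]
ee_rot: [-0.0, 0.154, 0.988, 0.0]
contact_force: [-0.2, 0.4, -0.0]
width: 0.0003
```

```bash
python3 - <<'E'
from h import *
im=get_image("scene"); cv2.imwrite("pics/s1.png",cv2.resize(im["frame"][120:320,180:430],None,fx=3,fy=3,interpolation=2)); print(manip.get_state()["contact_force"],manip.get_state()["position"])
E
```

```text
[ 0.61635551 -0.30866652 -0.82378169] [0.55716586 0.07913663 0.07202615]
```

View pics/s1.png

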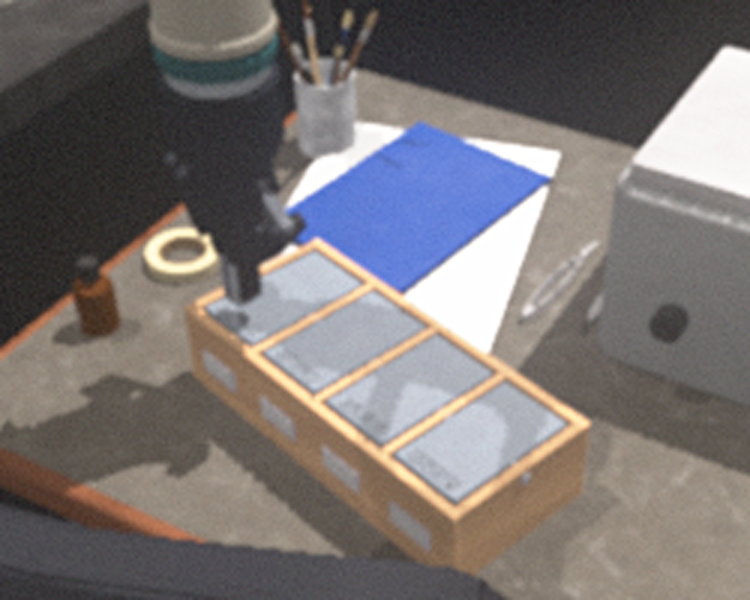

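The fingertips, at crop (240,297) or full-image pixel (260,219), still look above flap 1, which is level. I'll check their height.

```bash
python3 - <<'E'
from h import *
im=get_image("scene")
for z in(.058,.066,.074,.082): print(z,proj(im,[[.5572,.0791,z],[.5572+.0105,.0791-.0033,z],[.5572-.0105,.0791+.0033,z]]).round(1).tolist())
P=np.array([.5924,.0686,.062]);ex=np.array([.9527,-.304,0])
for th in(0,.2,.4): print(th,proj(im,[P+s*(ex*np.cos(th)+np.array([0,0,np.sin(th)])) for s in(-.05,.05)]).round(1).tolist())
E
```

```text
0.058 [[261.2, 228.8], [265.4, 226.5], [257.0, 231.0]]
0.066 [[260.9, 225.8], [265.1, 223.6], [256.6, 228.1]]
0.074 [[260.5, 222.8], [264.8, 220.6], [256.3, 225.1]]
0.082 [[260.2, 219.8], [264.4, 217.6], [255.9, 222.1]]
0 [[255.7, 229.9], [292.5, 210.1]]
0.2 [[256.6, 233.3], [291.9, 206.7]]
0.4 [[258.1, 236.1], [290.7, 203.7]]
```

Call:
step_arm(moves=[0,0,0.004,0,1])

```text
clock: 2.9
position: [0.5576, 0.0792, 0.0706]
ee_rot: [0.0, 0.154, 0.988, 0.0]
contact_force: [-0.2, -0.1, 0.2]
width: -0.0003
```

Call:
step_arm(moves=[0,0,0.004,0,1])

```text
clock: 3.0
position: [0.5575, 0.0792, 0.0685]
ee_rot: [0.0, 0.154, 0.988, 0.0]
contact_force: [-0.2, -0.3, -1.1]
width: -0.0001
```

Call:
step_arm(moves=[0,0,0.004,0,1])

```text
clock: 3.1
position: [0.5574, 0.0792, 0.0664]
ee_rot: [0.0, 0.154, 0.988, 0.0]
contact_force: [-1.0, -0.3, -0.2]
width: -0.0
```

```bash
python3 - <<'E'
from h import *
im=get_image("scene"); im2=get_image("top")
a=cv2.resize(im["frame"][190:250,230:310],None,fx=5,fy=5,interpolation=2)
b=cv2.resize(im2["frame"][180:240,230:310],None,fx=5,fy=5,interpolation=2)
cv2.imwrite("pics/s2.png",np.hstack([a,b])); print(manip.get_state()["contact_force"],manip.get_state()["position"])
E
```

```text
[-0.21773162  0.26355402 -0.45028193] [0.55712253 0.07920216 0.06613112]
```

View pics/s2.png

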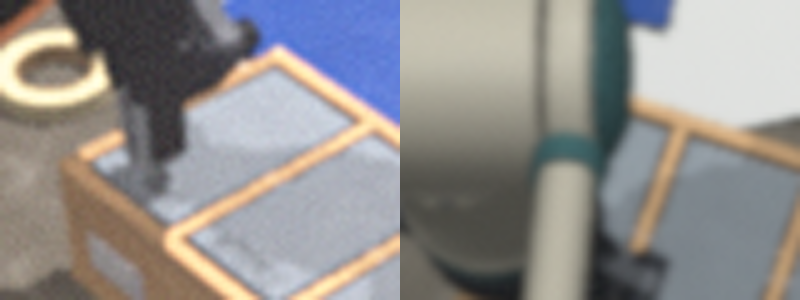

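Both crops show flap 1 still level. The tip, at crop (140,180), is only just reaching it, so the tips sit higher than assumed. I'll keep lowering gently.

Call:
step_arm(moves=[0,0,0.004,0,1])

```text
clock: 3.3
position: [0.5576, 0.0792, 0.0646]
ee_rot: [0.0, 0.154, 0.988, 0.0]
contact_force: [0.7, -0.8, -0.3]
width: -0.0001
```

Call:
step_arm(moves=[0,0,0.004,0,1])

```text
clock: 3.4
position: [0.5575, 0.0792, 0.0624]
ee_rot: [0.0, 0.154, 0.988, 0.0]
contact_force: [-0.4, -1.0, -0.7]
width: 0.0002
```

Call:
step_arm(moves=[0,0,0.004,0,1])

```text
clock: 3.5
position: [0.5574, 0.0792, 0.0604]
ee_rot: [0.0, 0.154, 0.988, 0.0]
contact_force: [-0.0, -0.4, -0.8]
width: -0.0004
```

```bash
python3 - <<'E'
from h import *
im=get_image("scene"); 
cv2.imwrite("pics/s3.png",cv2.resize(im["frame"][170:250,215:315],None,fx=7,fy=7,interpolation=cv2.INTER_CUBIC))
print(np.mean([manip.get_state()["contact_force"] for _ in range(3)],0),manip.get_state()["position"],manip.get_state()["effort"])
E
```

```text
[-0.09424651  0.3803336  -0.36127686] [0.55712231 0.07919564 0.05997847] [ 1.37101096e-02 -4.43098462e+01 -1.99859226e+01  1.26495896e-03
 -4.87065408e-02  1.22634975e-05]
```

View pics/s3.png

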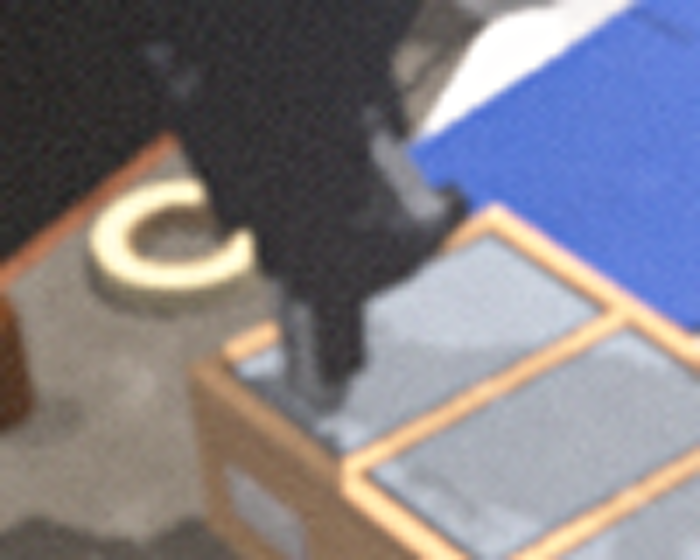

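The tip and its shadow meet at about (320,410) in the crop, so contact is close. Flap 1 is still level.

Call:
step_arm(moves=[0,0,0.004,0,1])

```text
clock: 3.65
position: [0.5575, 0.0792, 0.0585]
ee_rot: [0.0, 0.154, 0.988, 0.0]
contact_force: [0.1, -0.4, -0.1]
width: 0.0
```

Call:
step_arm(moves=[0,0,0.004,0,1])

```text
clock: 3.75
position: [0.5575, 0.0792, 0.0564]
ee_rot: [0.0, 0.154, 0.988, 0.0]
contact_force: [-0.1, -0.7, 0.6]
width: 0.0001
```

Call:
step_arm(moves=[0,0,0.002,0,1])

```text
clock: 3.85
position: [0.5575, 0.0792, 0.0561]
ee_rot: [0.0, 0.154, 0.988, 0.0]
contact_force: [-2.7, 0.3, 10.5]
width: -0.0001
```

Flap 1 is rigid: 10.5 N with no give, so it is blocked. Contact came at a TCP height of about 0.056, so I'll use that. Next is flap 2.

Call:
step_arm(moves=[0,0,-0.024,0,1,0,-0.06,-0.03,0,1,0,-0.132,-0.024,0,1,0,-0.132,-0.012,0,1,0,-0.132,-0.008,0,1])

```text
clock: 4.35
position: [0.5372, 0.0159, 0.0596]
ee_rot: [0.0, 0.155, 0.988, 0.0]
contact_force: [-0.4, 0.4, 0.5]
width: -0.0002
```

Call:
step_arm(moves=[0,0,0.004,0,1])

```text
clock: 4.45
position: [0.5378, 0.0168, 0.0576]
ee_rot: [0.0, 0.154, 0.988, 0.0]
contact_force: [0.8, 0.3, 0.2]
width: -0.0001
```

Call:
step_arm(moves=[0,0,0.003,0,1])

```text
clock: 4.55
position: [0.5377, 0.0171, 0.056]
ee_rot: [0.0, 0.153, 0.988, 0.0]
contact_force: [-1.5, 0.1, 12.9]
width: -0.0
```

Call:
step_arm(moves=[0,0,0.002,0,1])

```text
clock: 4.65
position: [0.5378, 0.0171, 0.056]
ee_rot: [0.0, 0.153, 0.988, 0.0]
contact_force: [-3.4, -0.3, 13.8]
width: -0.0001
```

Flap 2 is blocked as well (about 13 N, no give). On to flap 3.

Call:
step_arm(moves=[0,0,-0.024,0,1,0,-0.06,-0.03,0,1,0,-0.132,-0.024,0,1,0,-0.132,-0.012,0,1,0,-0.132,-0.009,0,1])

```text
clock: 5.15
position: [0.5172, -0.0465, 0.0594]
ee_rot: [-0.0, 0.154, 0.988, 0.0]
contact_force: [0.5, 0.6, 0.4]
width: -0.0
```

Call:
step_arm(moves=[0,0,0.004,0,1])

```text
clock: 5.25
position: [0.5177, -0.0458, 0.0576]
ee_rot: [0.0, 0.154, 0.988, 0.0]
contact_force: [0.2, -0.2, -0.7]
width: 0.0
```

Call:
step_arm(moves=[0,0,0.003,0,1])

```text
clock: 5.35
position: [0.5177, -0.0456, 0.056]
ee_rot: [0.0, 0.153, 0.988, 0.0]
contact_force: [-1.6, -0.4, 2.5]
width: 0.0001
```

Call:
step_arm(moves=[0,0,0.002,0,1])

```text
clock: 5.45
position: [0.5176, -0.0456, 0.0551]
ee_rot: [0.0, 0.153, 0.988, 0.0]
contact_force: [0.3, 1.1, 2.9]
width: 0.0001
```

Flap 3 yields at about 2.5–3 N. I'll press it further in small steps and watch the force.

Call:
step_arm(moves=[0,0,0.004,0,1,0,0,0.008,0,1])

```text
clock: 5.65
position: [0.5175, -0.0459, 0.0511]
ee_rot: [0.0, 0.154, 0.988, 0.0]
contact_force: [0.2, 2.1, 1.6]
width: -0.0001
```

Call:
step_arm(moves=[0,0,0.004,0,1,0,0,0.008,0,1])

```text
clock: 5.85
position: [0.5176, -0.0465, 0.047]
ee_rot: [0.0, 0.154, 0.988, 0.0]
contact_force: [0.6, 0.6, 2.3]
width: 0.0001
```

Call:
step_arm(moves=[0,0,0.004,0,1,0,0,0.008,0,1])

```text
clock: 6.05
position: [0.5177, -0.0469, 0.043]
ee_rot: [0.0, 0.154, 0.988, -0.0]
contact_force: [0.1, 0.3, 2.4]
width: -0.0003
```

```bash
python3 - <<'E'
from h import *
im=get_image("scene"); 
cv2.imwrite("pics/s4.png",cv2.resize(im["frame"][150:310,230:410],None,fx=4,fy=3.75,interpolation=cv2.INTER_CUBIC))
print(manip.get_state()["contact_force"],manip.get_state()["position"])
E
```

```text
[-0.24416101 -0.39415408  0.18736094] [ 0.51731143 -0.0468654   0.04264109]
```

View pics/s4.png

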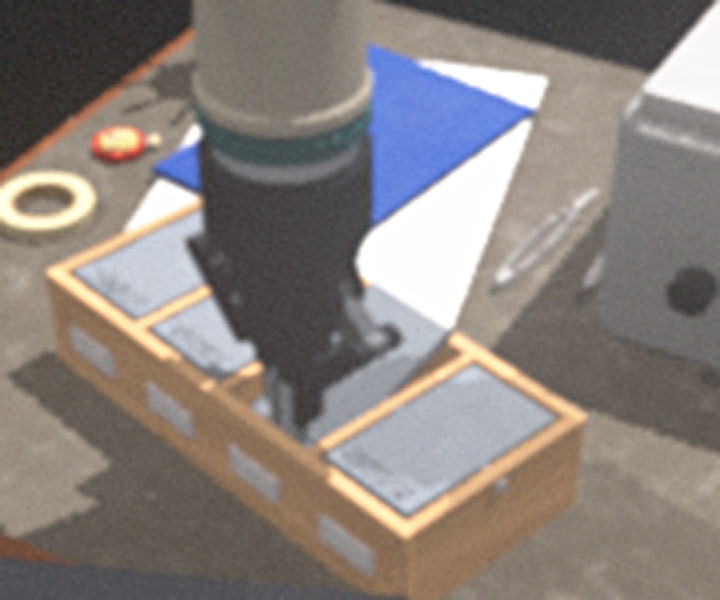

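Flap 3's rear end is raised, at crop (440,330), and the others are level. Next: press a little deeper, then push backward in the bay against the front half.

Call:
step_arm(moves=[0,0,0.004,0,1,0,0,0.008,0,1,0,0,0.012,0,1])

```text
clock: 6.4
position: [0.5171, -0.0467, 0.0368]
ee_rot: [-0.0, 0.154, 0.988, -0.0]
contact_force: [-0.9, -0.1, 2.4]
width: 0.0
```

Call:
step_arm(moves=[-0.004,0,0,0,1,-0.008,0,0,0,1,-0.012,0,0,0,1])

```text
clock: 6.7
position: [0.5219, -0.0481, 0.0365]
ee_rot: [-0.001, 0.154, 0.988, 0.0]
contact_force: [-2.0, -0.6, 1.4]
width: -0.0001
```

Call:
step_arm(moves=[-0.004,0,0,0,1,-0.008,0,0,0,1,-0.012,0,0,0,1])

```text
clock: 7.0
position: [0.5277, -0.0499, 0.0367]
ee_rot: [-0.001, 0.154, 0.988, 0.0]
contact_force: [-4.3, 1.4, -0.1]
width: -0.0
```

```bash
python3 - <<'E'
from h import *
im=get_image("scene"); 
cv2.imwrite("pics/s5.png",cv2.resize(im["frame"][150:310,230:410],None,fx=4,fy=3.75,interpolation=cv2.INTER_CUBIC))
print(manip.get_state()["contact_force"],manip.get_state()["position"])
E
```

```text
[-4.7331856   0.85379351  0.37888494] [ 0.52825011 -0.05007792  0.03670162]
```

View pics/s5.png

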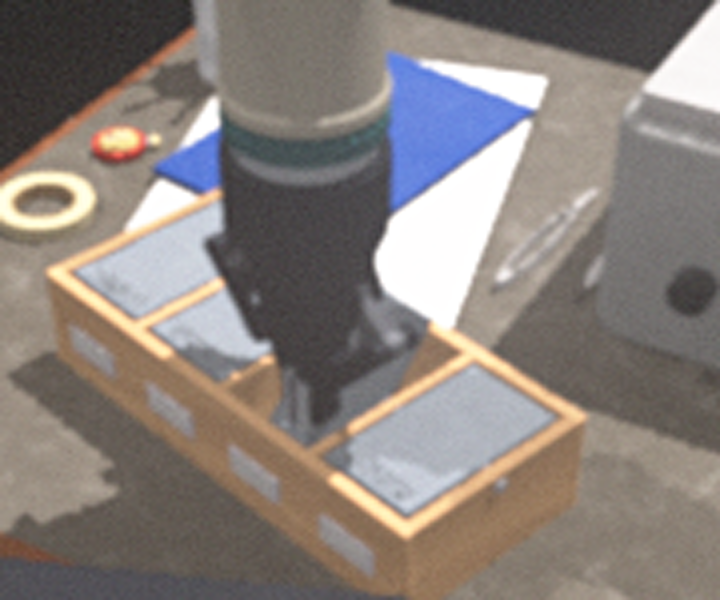

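The flap is now steep and free of the gripper body. I'll carry on pushing.

Call:
step_arm(moves=[-0.003,0,0,0,1,-0.006,0,0,0,1])

```text
clock: 7.25
position: [0.5305, -0.0508, 0.0366]
ee_rot: [-0.001, 0.154, 0.988, 0.0]
contact_force: [-6.0, 1.3, -0.4]
width: -0.0001
```

Call:
step_arm(moves=[-0.003,0,0,0,1,-0.006,0,0,0,1])

```text
clock: 7.45
position: [0.5328, -0.0516, 0.0364]
ee_rot: [-0.002, 0.154, 0.988, 0.0]
contact_force: [-5.9, 1.3, -0.6]
width: -0.0002
```

Call:
step_arm(moves=[-0.003,0,0,0,1])

```text
clock: 7.55
position: [0.5339, -0.0519, 0.0362]
ee_rot: [-0.002, 0.154, 0.988, 0.0]
contact_force: [-6.2, 2.9, -1.3]
width: -0.0004
```

Call:
step_arm(moves=[-0.003,0,0,0,1])

```text
clock: 7.65
position: [0.535, -0.0523, 0.0361]
ee_rot: [-0.002, 0.154, 0.988, 0.0]
contact_force: [-5.8, 1.3, -1.4]
width: 0.0004
```

Call:
step_arm(moves=[-0.003,0,0,0,1])

```text
clock: 7.75
position: [0.5359, -0.0526, 0.0359]
ee_rot: [-0.003, 0.154, 0.988, 0.0]
contact_force: [-8.1, 3.2, -1.4]
width: 0.0002
```

Call:
step_arm(moves=[-0.002,0,0,0,1])

```text
clock: 7.85
position: [0.5359, -0.0526, 0.0358]
ee_rot: [-0.004, 0.154, 0.988, 0.001]
contact_force: [-8.8, 2.8, 2.2]
width: -0.0
```

The force is rising and the motion has stalled, so the flap is at its stop. I'll back off forward, lift out, and look.

Call:
step_arm(moves=[0.006,0,0,0,1,0.016,0,0,0,1,0.026,0,0,0,1,0.03,0,0,0,1])

```text
clock: 8.25
position: [0.5263, -0.0494, 0.0376]
ee_rot: [0.001, 0.154, 0.988, -0.0]
contact_force: [-0.1, 0.1, -0.2]
width: 0.0001
```

Call:
step_arm(moves=[0,0,-0.04,0,1,0,0,-0.1,0,1,0,0,-0.18,0,1,0.04,0,-0.26,0,1,0.12,0,-0.3,0,1])

```text
clock: 8.75
position: [0.473, -0.0323, 0.191]
ee_rot: [0.006, 0.154, 0.988, -0.0]
contact_force: [-0.2, -0.3, -0.2]
width: 0.0003
```

Call:
step_arm(moves=[0.08,0,0,0,1,0.16,0,0,0,1,0.24,0,0,0,1,0.3,0,0,0,1,0.3,0,0,0,1])

```text
clock: 9.25
position: [0.3215, 0.0158, 0.187]
ee_rot: [-0.0, 0.153, 0.988, 0.0]
contact_force: [1.2, 0.5, -0.2]
width: 0.0001
```

```bash
python3 - <<'E'
from h import *
im=get_image("scene"); im2=get_image("top")
a=cv2.resize(im["frame"][160:310,230:390],(400,375),interpolation=2)
b=cv2.resize(im2["frame"][175:295,225:385],(400,300),interpolation=2)
b=np.vstack([b,np.zeros((75,400,3),np.uint8)])
cv2.imwrite("pics/s6.png",np.hstack([a,b])); print(manip.get_state()["contact_force"],manip.get_state()["position"])
P=np.array([.5523,-.0571,.062]);ex=np.array([.9527,-.304,0]);ey=np.array([.304,.9527,0])
for th in(1.2,1.45):
  Q=P+.05*(ex*np.cos(th)+np.array([0,0,np.sin(th)]))
  p=proj(im,[Q+ey*.028,Q-ey*.028]); q=proj(im2,[Q+ey*.028,Q-ey*.028])
  print(th,((p-[230,160])*2.5).round(),((q-[225,175])*2.5+[400,0]).round())
E
```

```text
[ 0.4913016  -0.48026399 -0.57805708] [0.32612192 0.01456347 0.18776016]
1.2 [[208. 154.]
 [258. 188.]] [[611. 125.]
 [671. 145.]]
1.45 [[197. 157.]
 [247. 192.]] [[607. 137.]
 [667. 157.]]
```

View pics/s6.png

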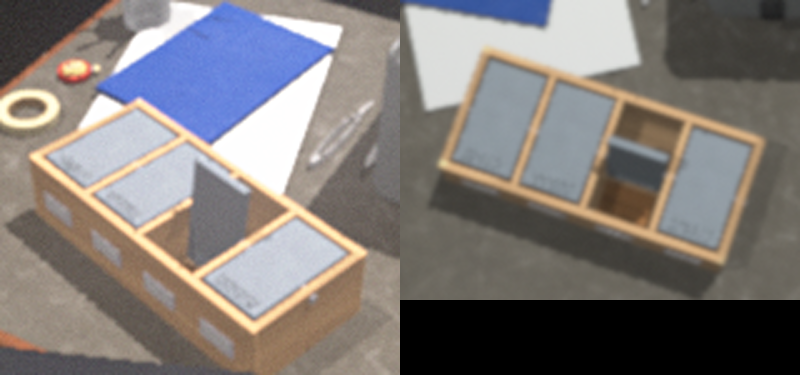

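Flap 3 stands upright. Its top edge, from crop (197,157) to (248,190), matches the 1.45 rad projection of (197,157)–(247,192), and the other three are level. I'll check the bystanders and hand in.

```bash
python3 - <<'E'
from h import *
import pickle
a=pickle.load(open("im0.pkl","rb"))["scene"]["frame"]; b=get_image("scene")["frame"]
for n,(u,v) in dict(bottle=(211,219),loupe=(459,356),tin=(467,291)).items():
    t=a[v-16:v+16,u-16:u+16]; r=cv2.matchTemplate(b[v-26:v+26,u-26:u+26],t,cv2.TM_CCOEFF_NORMED); _,s,_,p=cv2.minMaxLoc(r); print(n,p[0]-10,p[1]-10,round(s,3))
print(np.abs(manip.get_state()["qd"]).max()); job.sign_off()
E
```

```text
bottle 10 -8 0.585
loupe 0 0 0.998
tin 0 0 0.999
0.023500843931390757
the job is handed in; nothing more can be done
```

The bottle match is poor, probably because the arm covers it in the scene view. I'll check it in the top view.

```bash
python3 - <<'E'
from h import *
import pickle
A=pickle.load(open("im0.pkl","rb"))
try: I={n:get_image(n) for n in("top","scene")}
except Exception as e: print(e); raise SystemExit
u,v=201,239; a=A["top"]["frame"]; b=I["top"]["frame"]
r=cv2.matchTemplate(b[v-22:v+22,u-22:u+22],a[v-12:v+12,u-12:u+12],cv2.TM_CCOEFF_NORMED); print(cv2.minMaxLoc(r))
cv2.imwrite("pics/s7.png",cv2.resize(np.hstack([I["scene"]["frame"][150:300,150:350],b[170:320,150:350]]),None,fx=2,fy=2))
E
```

```text
the job is handed in; nothing more can be done
```

Flap 3 was the free one. It now stands open at about 1.45 rad, the other three flaps are shut, and the job is handed in (arm clock about 9.5 s).

**What I did:** I pressed the front ends in turn with closed fingers. Flaps 1 and 2 were rigid, and flap 3 gave at about 2–3 N. I pressed it down, then pushed its front half backward inside the bay to its stop, with about 9 N at the end. Flap 4 was not probed.

**Final checks:**
- **Flaps:** flap 3's top edge matched the 1.45 rad projection in the scene view and looked consistent in the top view. Flaps 1, 2 and 4 looked level.
- **Eyeglass and tin:** neither had moved in the image comparison (0 pixels).
- **Arm:** it was clear of everything and nearly at rest.

**What failed or disagreed:**
- **Bottle not confirmed:** its image match failed (score 0.585), probably because the arm blocked the scene view. I should have resolved that before handing in, because the interface then refused more pictures. The arm was not near it, passing about 0.1 m away and above its top, and no unexpected force showed.
- **Press force over 6 N:** on the blocked flaps it reached 10.5 N (flap 1) and 13.8 N (flap 2). The stiff contact overshot within one step, and on flap 2 I gave one more small step before lifting.
- **Fingertip height:** contact came with the TCP reading about 0.056 m, but the stated 14 mm fingertip offset predicts 0.080 m. I don't know why. If the reported height is right, the grasp point was close to the flaps' mid-plane while I pressed, which is the no-pinching limit. The fingers stayed shut throughout, so no flap was gripped.

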